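Lay out the inking place

TASK

Lay out the inking place around the drawing pad and the palette: first lay the slate coaster flat on the table midway between the pad and the palette, level with their centres, then stand the ink bottle upright on the middle of the coaster. Stand the open steel cup upright behind the palette (on the side away from the robot), centred on it and about 30 mm clear of it, and lay the metal weight bar flat on the pad just inside its far edge, parallel to that edge and centred along it. Leave the lidded jar and the wide brush where they are.

Things in the scene. Friction and masses are not known exactly. Their poses are not given: they have to be found in the camera images.
- pad: Drawing pad of white paper with a few black ink strokes and a black binding strip along its near edge, fixed to the table: 165 mm along its x, 120 mm along its y, 12 mm thick. Origin: centre of its underside, on the table. Its x axis points away from the robot, to its far edge (yaw within 0.15 rad of the robot's x), y to the left. It may be on the left or on the right; it stands in line with the palette, same yaw, centres 300 mm apart along their y axes.
- palette: White porcelain palette with three round wells and one long trough, fixed to the table: 90 mm along its x, 120 mm along its y, 14 mm high. Origin: centre of its underside, on the table. Its x axis points away from the robot (same yaw as the pad), so its rear edge is 45 mm from the origin along +x.
- coaster_c (a point): Centre (5 mm above its underside) of the loose square dark slate coaster, 64 x 64 x 10 mm, 110 g, lying flat; x and y axes along its sides.
- bottle_c (a point): Centre (half-way up, 42.5 mm above its foot) of the loose, closed ink bottle of amber glass with a paper label band and a black cap, 85 mm high: round body 44 mm in diameter up to 52 mm high, then a shoulder and a cap 25 mm in diameter; about 120 g. Stands upright, z up.
- cup_c (a point): Centre (half-way up, 35 mm above its foot) of the loose open steel cup, a straight round cup 60 mm in outer diameter, 70 mm high, wall 3 mm, no handle, about 150 g. Stands upright, z up.
- weight_c (a point): Centre (9 mm above its underside) of the loose bare-metal weight bar, 90 mm long (its x), 24 mm wide (its y), 18 mm high, about 300 g, lying flat.
- jar_c (a point): Centre (32 mm above its foot) of a bystander: closed round white jar with a wide dark metal lid, 62 mm in diameter, 64 mm high. Not to be moved.
- brush_c (a point): Point in the wooden head of a bystander, 12 mm above the table: wide brush with a wooden handle and black bristles, about 165 mm long along its y (handle 100 mm to -y), 65 mm wide, lying flat at the far side. Not to be moved.
There are look-alikes about, which are no part of the job. What is shaped like the part that bears cup_c but green or pink is not meant.

How it is judged:
On the way, in this order (a step that is already met when the one before it is completed fails the run):
1. the coaster lies flat on the table, midway between the pad and the palette (x of coaster_c in the frame of pad between -0.02 and 0.02 m and horizontal distance between coaster_c and pad below 0.165 m and horizontal distance between coaster_c and palette below 0.165 m and height (world z) of coaster_c below 0.009 m and angle between coaster_c's own z axis and vertical below 0.06 rad and linear speed of coaster below 0.02 m/s and contact force between coaster and the fingers below 0.05 N), for 0.2 s.
2. the ink bottle stands on the middle of the coaster (horizontal distance between bottle_c and coaster_c below 0.012 m and angle between bottle_c's own z axis and vertical below 0.1 rad and z of bottle_c in the frame of coaster_c between 0.042 and 0.053 m and linear speed of bottle below 0.02 m/s and contact force between bottle and the fingers below 0.05 N), for 0.2 s.
At the end, for the whole second after the job is handed in: Coaster flat, within 165 mm of both centres and 20 mm of their line; bottle upright on it, within 12 mm; cup upright 15 to 45 mm behind the palette, bar flat on the pad at most 28 mm from its far edge and within 10 degrees, both centred within 15 mm; all released and at rest (all of step 1 and all of step 2 and x of cup_c in the frame of palette between 0.09 and 0.12 m and y of cup_c in the frame of palette between -0.015 and 0.015 m and angle between cup_c's own z axis and vertical below 0.1 rad and height (world z) of cup_c between 0.03 and 0.04 m and x of weight_c in the frame of pad between 0.043 and 0.073 m and y of weight_c in the frame of pad between -0.015 and 0.015 m and angle between the x axis of weight_c and the y axis of pad, either way round below 0.17 rad and angle between the z axis of weight_c and the z axis of pad, either way round below 0.1 rad and z of weight_c in the frame of pad between 0.017 and 0.025 m and angular speed of each of coaster, bottle, cup, weight below 0.3 rad/s and linear speed of each of cup, weight below 0.02 m/s and contact force between each of cup, weight and the fingers below 0.05 N); the robot touches nothing.
It fails at once if the lidded jar is moved by more than 15 mm (distance of jar_c from where it was at the start of the episode above 0.015 m).
It fails at once if the wide brush is moved by more than 15 mm (distance of brush_c from where it was at the start of the episode above 0.015 m).
It also fails if it takes over 120 s, if anything falls off the work surface, if the arm or the gripper's body presses on something with over 40 N, if the wrist force passes 120 N, or if a joint passes its speed limit or range.

ROBOT

A 7-joint arm with a two-finger parallel gripper is mounted at the origin on the work surface. World frame = base frame: x ahead of the robot, y to its left, z up, the work surface at z = 0. Lengths are in m, angles in rad, forces in N, time in s.
With the tool pointing down it reaches from about 0.35 to 0.9 m from the base axis. Payload 19.9 kg.
Tool frame: the origin (TCP) lies midway between the tips of the shut fingers; the grasp point (between the pads) lies 19 mm behind it; z points along the fingers, y is the line along which they close (so a half turn about z gives the same grasp; the last joint's range is limited). The gripper opens to 94 mm and grips with 3 to 60 N. Pads are 16 mm wide; open, the fingers measure 119 mm over their backs; the gripper's body (75 mm by 177 mm) begins 78 mm behind the grasp point.
Start: joints at [1.159, 0.417, -0.01, 1.614, 0.005, 1.111, -0.053], TCP at [0.226, -0.583, 0.205] pointing down, gripper open.
Joint ranges: [-2.81, 2.81], [-0.39, 2.02], [-1.27, 1.25], [0.06, 2.57], [-1.19, 4.33], [0.19, 2], [-2.82, 2.82]. Speed limits (rad/s): [1.89, 1.89, 2.39, 2.39, 3.01, 3.01, 3.01].

INTERFACE

Orientations are given as a rotation vector (axis times angle).
In Python, from rig import bot gives the robot as it stands.
- The arm moves only by the tool send_rows, never from a script. Its argument "moves" is one flat list of numbers, 7 for each row, row after row: the opening, from 0 (shut) to 1 (fully open), then the shift along the tool's x, y, z in mm, then the turn, a rotation vector about the tool's x, y, z in rad. In form: [grip, tx, ty, tz, rx, ry, rz, grip, tx, ty, tz, rx, ry, rz, ...]. A call has 1 to 8 rows; each row shifts and turns the commanded pose from where the row before left it, along the tool's axes as they then stand; what a row does not reach is not made up. A row lasts 1/10 s, in which the tool goes at most 50 mm and 8.59 degrees, less where a joint would pass 70% of its speed; a pose out of reach is approached as far as the arm can. A call is refused whole if a number of a shift passes 50 or a number of a turn 0.15, either way. A call with a gripper value outside its range is refused whole. The fingers move at their own pace and stop on an object; "force" is the grip in N (left out, the last holds). Time passes only in rows, so rows that do not move let the fingers close. It gives the time, the measured TCP pose, the force, the opening and the grip force at its end, in the units of the state.
- bot.state(): the state, without advancing time (a new reading comes with each control period).
- bot.read_camera(name): name is "side" or "top"; returns a dict with "frame" (420x560x3 uint8, red, green, blue), "z_map" (420x560 float32, m along the optical axis (not along the pixel's ray), 0 where there is no reading), "vfov" (degrees; the focal length in pixels is half the picture's height over the tangent of half this angle, whatever the lens; pixels are square), "cx", "cy" (the principal point, pixels), "rvec" (rotation vector, rad) and "tvec" (3), from world to camera coordinates, as OpenCV has them. Camera axes: x right, y down, z forward; pixel columns grow to the right and rows downward; lengths in m; the calibration is good to about 2 mm. A picture is of the moment at which its call begins.
- bot.hand_in(): hands the job in; it is judged then, once.
The state is a dict: "t": time; "joints": joint angles; "qd": joint speeds; "tau": joint torques, N m; "ee_pos": TCP position; "eef_rot": TCP orientation; "contact_force": force on the tool from outside, world axes, zero at the start; "wrist_torque": the same for the moment, N m; "grip_width": finger opening in m; "grip_force": force on a finger pad.
Only numpy, scipy, OpenCV 4.12 (cv2) and the standard library are available. Lean on these libraries where they do the work, as an engineer would, in place of code of your own. Each camera call takes 0.05 s, during which the arm holds its last target. There are 200 camera calls.

## Working session

There is one attempt and no reset: what is moved stays moved. The work goes in short steps, Python scripts to look and compute and a tool call to move; the robot and the scene stay as the last step left them, time stands still between calls to the robot, and variables do not carry over. Pictures are saved under pics/ and viewed, at most 14 in all, crops included, and the job is handed in when it is done.

Besides the shell and the picture viewer there is one more tool, called after "Call:" as name(argument=value, ...) on one line, values as JSON. send_rows: Moves the arm, as the interface text tells. Its arguments: {"type":"object","properties":{"moves":{"type":"array","items":{"type":"number"}},"force":{"type":"number"}},"required":["moves"]}

```bash
mkdir -p pics; ls; cat > h.py <<'E'
from rig import bot
import numpy as np, cv2
from scipy.spatial.transform import Rotation as R
def cam(n):
    c=bot.read_camera(n); c['R']=R.from_rotvec(c['rvec']).as_matrix(); c['f']=c['frame'].shape[0]/2/np.tan(np.radians(c['vfov']/2)); return c
def world(c):
    v,u=np.mgrid[:420,:560]; z=c['z_map']
    p=np.stack([(u-c['cx'])/c['f']*z,(v-c['cy'])/c['f']*z,z],-1)
    return (p-c['tvec'])@c['R']
def ray(c,u,v,h):
    d=np.array([(u-c['cx'])/c['f'],(v-c['cy'])/c['f'],1])@c['R']; o=-c['R'].T@np.ravel(c['tvec'])
    return o+d*(h-o[2])/d[2]
E
python3 - <<'E'
from h import *
for n in('top','side'):
    c=cam(n); cv2.imwrite(f'pics/{n}0.png',c['frame'][...,::-1]); print(n,c['vfov'],c['cx'],c['cy'],-c['R'].T@np.ravel(c['tvec']),c['R'].round(2).tolist()); np.savez(f'{n}0.npz',**c)
print(bot.state())
E
```

```text
pics
top 55.57865338081649 278.6320701985837 213.60583843296908 [ 0.53874011 -0.0365187   1.20123721] [[-0.02, -1.0, -0.01], [-1.0, 0.02, -0.07], [0.07, 0.01, -1.0]]
side 56.62916511044935 276.61653770686695 211.68538832266486 [0.14836327 0.61944638 0.64039554] [[-0.82, -0.58, -0.02], [-0.33, 0.49, -0.8], [0.47, -0.65, -0.59]]
{'t': 0.1, 'joints': array([ 1.15953716,  0.41788804, -0.01030032,  1.61411041,  0.00470355,
        1.11066902, -0.05298419]), 'qd': array([ 0.00107636, -0.00227928, -0.00070885, -0.00250831, -0.0002147 ,
       -0.00052528,  0.00183989]), 'tau': array([ 5.69137937e-04, -8.52582979e+01,  6.39464110e-01, -4.26696861e+01,
       -4.89727885e-02,  1.62852957e-02,  5.13055659e-05]), 'ee_pos': array([ 0.22573828, -0.58245779,  0.20490572]), 'eef_rot': array([-3.08705184e+00, -5.77362246e-01,  4.37706248e-04]), 'contact_force': array([0.8041377 , 0.60214286, 0.43649533]), 'wrist_torque': array([-0.02817488,  0.05036938,  0.03310002]), 'grip_force': 0.0, 'grip_width': 0.09362743598998345}
```

View pics/top0.png

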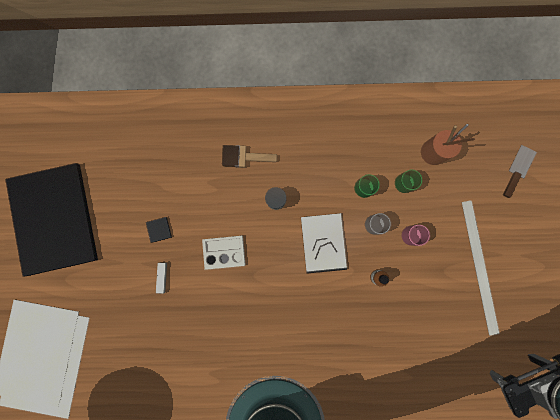

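View pics/side0.png

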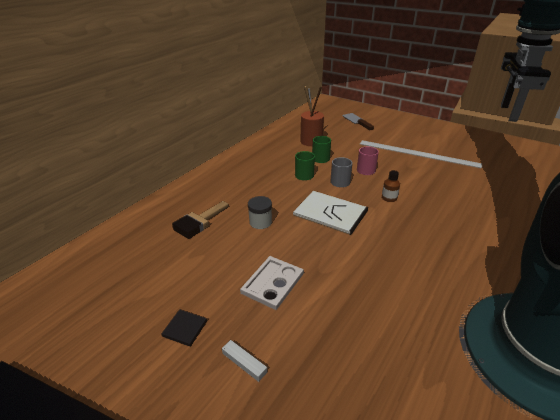

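Top view:
- Pad at (324,243), palette at (223,252), coaster at (159,230), bar at (163,277), bottle at (381,277).
- Jar at (276,198), brush at (240,156).
- Cup candidates are steel grey at (379,223), green at (367,186) and (409,181), and pink at (417,235). The grey one at (379,223) fits "steel"; the others are excluded by colour.

I'll measure all of these and confirm the cup in one crop.

```bash
python3 - <<'E'
from h import *
c=dict(np.load('top0.npz')); W=world(c); z=W[...,2]
fr=c['frame']; cv2.imwrite('pics/crop.png',cv2.resize(fr[165:300,340:450],None,fx=4,fy=4,interpolation=2)[...,::-1])
def blob(name,u,v,lo,hi,r):
    m=np.zeros(z.shape,np.uint8); s=np.s_[v-r:v+r,u-r:u+r]; m[s]=((z[s]>lo)&(z[s]<hi))
    n,l,st,ce=cv2.connectedComponentsWithStats(m)
    k=1+np.argmax(st[1:,4]); P=W[l==k]; (cx,cy),(w,h),a=cv2.minAreaRect((P[:,:2]*1000).astype(np.float32))
    print(name,'z',np.median(P[:,2]).round(4),'n',len(P),'rect',np.round([cx,cy,w,h,a],1),'mean',(P[:,:2].mean(0)*1000).round(1))
print('table',np.median(z[300:320,250:350]))
blob('pad',324,243,.007,.03,34); blob('pal',223,252,.008,.03,30)
blob('coaster',159,230,.006,.03,22); blob('bar',163,277,.012,.03,24)
blob('cup',379,223,.062,.08,16); blob('bottlecap',381,277,.075,.1,14); blob('bottle',381,277,.03,.1,18); blob('jar',276,198,.055,.08,18)
blob('brush',245,156,.006,.05,40)
E
```

```text
table -0.00012828887109528125
pad z 0.0118 n 2238 rect [ 531.3 -157.   168.   120.9    4.3] mean [ 530.7 -156.5]
pal z 0.0132 n 762 rect [510.3 142.6  89.9 121.    4.3] mean [505.7 142.6]
coaster z 0.0096 n 417 rect [582.3 337.9  64.   64.7  14.6] mean [582.8 337.5]
bar z 0.0176 n 257 rect [438.2 328.3  24.8  88.4  87.7] mean [439.8 328. ]
cup z 0.0687 n 92 rect [ 584.2 -312.5   59.4   57.1   87.8] mean [ 585.1 -312.2]
bottlecap z 0.0845 n 69 rect [ 428.1 -313.2   22.    24.1    1.8] mean [ 427.9 -312.7]
bottle z 0.0576 n 212 rect [ 428.8 -312.6   41.5   41.6    0. ] mean [ 429.7 -308.2]
jar z 0.0639 n 360 rect [664.4 -16.3  57.6  60.3  88.7] mean [664.6 -16.8]
brush z 0.0211 n 759 rect [797.6  59.8 162.2  65.6  88.3] mean [796.5  78.6]
```

View pics/crop.png

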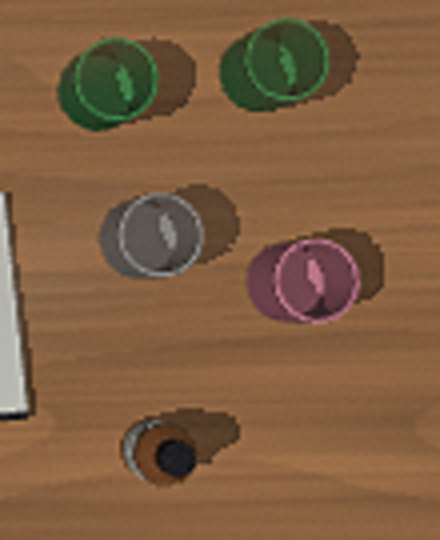

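The crop shows the grey steel cup at about (160,235) in crop pixels, with pink and green ones around it, so (379,223) is the right one. All sizes and heights check out. The coaster goes first.

```bash
cat >> h.py <<'E'
def go(x,y,z,a=None):
    """tool-axis shift (mm) now, and turn about tool z so that closing axis lies at a deg"""
    s=bot.state(); T=R.from_rotvec(s['eef_rot']).as_matrix()
    d=T.T@(np.array([x,y,z])-s['ee_pos']*1000)
    yaw=np.degrees(np.arctan2(T[1,1],T[0,1]))
    t=None if a is None else np.radians((yaw-a+90)%180-90)
    print('t',round(s['t'],2),'pos',(s['ee_pos']*1000).round(1),'shift',d.round(1),'yawY',yaw.round(1),'rz',t and t.round(3),'tilt',T[:2,2].round(4),'w',round(s['grip_width']*1000,1),'F',s['contact_force'].round(1),'j7',s['joints'][6].round(2))
E
python3 -c "
from h import *
go(582,338,150,-75.4)"
```

```text
t 0.1 pos [ 225.7 -582.5  204.9] shift [ 664.9 -729.4   55.6] yawY -68.8 rz 0.115 tilt [-0.0005  0.0009] w 93.6 F [0.8 0.6 0.4] j7 -0.05
```

Call:
send_rows(moves=[1,20,-22,0,0,0,0,1,30,-33,0,0,0,0,1,30,-33,0,0,0,0,1,30,-33,0,0,0,0,1,30,-33,0,0,0,0,1,30,-33,0,0,0,0,1,30,-33,0,0,0,0,1,30,-33,0,0,0,0])

```text
t: 0.9
ee_pos: [0.3491, -0.2619, 0.2054]
eef_rot: [3.088, 0.577, -0.0]
contact_force: [0.6, 0.1, 0.1]
grip_width: 0.0941
grip_force: 0.0
```

Call:
send_rows(moves=[1,30,-33,0,0,0,0,1,30,-33,0,0,0,0,1,30,-33,0,0,0,0,1,30,-33,0,0,0,0,1,30,-33,0,0,0,0,1,30,-33,0,0,0,0,1,30,-33,0,0,0,0,1,30,-33,0,0,0,0])

```text
t: 1.7
ee_pos: [0.4775, 0.0709, 0.2054]
eef_rot: [3.088, 0.577, -0.0]
contact_force: [0.6, -1.7, 0.6]
grip_width: 0.0935
grip_force: 0.0
```

Call:
send_rows(moves=[1,30,-33,0,0,0,0,1,30,-33,0,0,0,0,1,30,-33,0,0,0,0,1,30,-33,0,0,0,0,1,30,-33,0,0,0,0,1,20,-22,25,0,0,0,1,15,-17,30,0,0,0.115,1,0,0,0,0,0,0])

```text
t: 2.5
ee_pos: [0.5739, 0.3281, 0.1458]
eef_rot: [3.115, 0.398, -0.009]
contact_force: [-0.9, -1.1, -1.0]
grip_width: 0.0938
grip_force: 0.0
```

```bash
python3 -c "
from h import *
go(582.3,337.9,3,-75.4)"
```

```text
t 2.5 pos [573.9 328.1 145.8] shift [ 11.4  -7.3 142.7] yawY -75.4 rz -0.001 tilt [-0.0059 -0.0016] w 93.8 F [-0.9 -1.1 -1. ] j7 -2.13
```

Call:
send_rows(moves=[1,11.4,-7.3,20,0,0,0,1,0,0,30,0,0,0,1,0,0,30,0,0,0,1,0,0,25,0,0,0,1,0,0,20,0,0,0,1,0,0,10,0,0,0,1,0,0,5,0,0,0,1,0,0,0,0,0,0])

```text
t: 3.3
ee_pos: [0.5854, 0.336, 0.0109]
eef_rot: [-3.116, -0.399, -0.0]
contact_force: [-1.0, -0.7, -0.5]
grip_width: 0.0942
grip_force: 0.0
```

```bash
python3 -c "
from h import *
go(582.3,337.9,3,-75.4)"
```

```text
t 3.3 pos [585.4 336.   10.9] shift [-2.5 -2.6  7.9] yawY -75.4 rz 0.0 tilt [0.0002 0.0001] w 94.2 F [-1.  -0.7 -0.5] j7 -2.19
```

Call:
send_rows(moves=[1,-2.5,-2.6,4,0,0,0,1,0,0,4,0,0,0,1,0,0,0,0,0,0,0,0,0,0,0,0,0,0,0,0,0,0,0,0,0,0,0,0,0,0,0,0,0,0,0,0,0,0,0,0,0,0,0,0,0], force=25)

```text
t: 4.1
ee_pos: [0.5822, 0.3381, 0.0025]
eef_rot: [-3.116, -0.399, -0.0]
contact_force: [-0.3, -0.5, 0.4]
grip_width: 0.0637
grip_force: 25.0
```

Call:
send_rows(moves=[0,0,0,-3,0,0,0,0,0,0,-10,0,0,0,0,0,0,-20,0,0,0,0,0,0,-25,0,0,0,0,0,0,-25,0,0,0,0,0,0,-10,0,0,0,0,0,0,0,0,0,0,0,0,0,0,0,0,0])

```text
t: 4.9
ee_pos: [0.5819, 0.3377, 0.0947]
eef_rot: [3.116, 0.399, -0.001]
contact_force: [0.2, -0.4, -2.0]
grip_width: 0.0639
grip_force: 25.0
```

```bash
python3 -c "
from h import *
go(520.8,-7.2,96,-85.9)
c=cam('side'); cv2.imwrite('pics/s1.png',c['frame'][...,::-1])"
```

```text
t 4.9 pos [581.9 337.7  94.7] shift [-146.   318.4   -1.1] yawY -75.4 rz 0.183 tilt [-0.0006 -0.0005] w 63.9 F [ 0.2 -0.4 -2. ] j7 -2.16
```

View pics/s1.png

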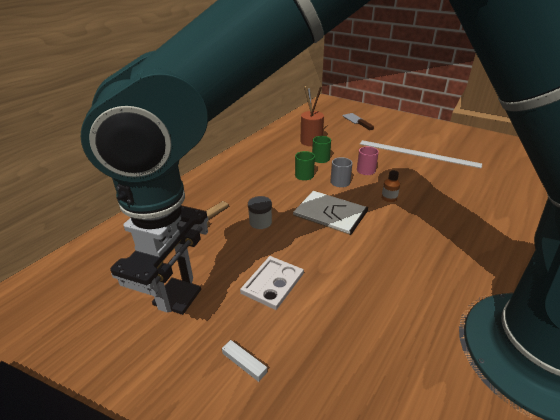

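The coaster is held level in the fingers at (180,297). Next I carry it to the midpoint.

Call:
send_rows(moves=[0,-10,20,0,0,0,0,0,-16,36,0,0,0,0,0,-18,40,0,0,0,0,0,-18,40,0,0,0,0,0,-18,40,0,0,0,0,0,-18,40,0,0,0,0,0,-18,40,0,0,0,0,0,-16,36,0,0,0,0])

```text
t: 5.75
ee_pos: [0.5268, 0.0201, 0.0944]
eef_rot: [-3.116, -0.398, 0.003]
contact_force: [1.7, -0.2, -0.8]
grip_width: 0.0635
grip_force: 25.0
```

Call:
send_rows(moves=[0,-12,24,0,0,0,0.06,0,0,0,15,0,0,0.06,0,0,0,20,0,0,0.06,0,0,0,20,0,0,0,0,0,0,15,0,0,0,0,0,0,8,0,0,0,0,0,0,0,0,0,0,0,0,0,0,0,0,0])

```text
t: 6.55
ee_pos: [0.5226, -0.0038, 0.0178]
eef_rot: [-3.139, -0.118, -0.0]
contact_force: [-0.1, 0.5, -0.3]
grip_width: 0.0636
grip_force: 25.0
```

```bash
python3 -c "
from h import *
go(520.8,-7.2,3,-85.9)"
```

```text
t 6.55 pos [522.6  -3.8  17.8] shift [-2.1  3.2 14.8] yawY -85.7 rz 0.004 tilt [0.0001 0.0002] w 63.6 F [-0.1  0.5 -0.3] j7 -1.84
```

Call:
send_rows(moves=[0,-2,3,5,0,0,0,0,0,0,5,0,0,0,0,0,0,3,0,0,0,0,0,0,2,0,0,0,0,0,0,0,0,0,0,1,0,0,0,0,0,0,1,0,0,0,0,0,0,1,0,0,0,0,0,0])

```text
t: 7.35
ee_pos: [0.5207, -0.0071, 0.0025]
eef_rot: [-3.139, -0.118, -0.0]
contact_force: [-0.9, 0.6, 0.6]
grip_width: 0.0847
grip_force: 0.0
```

Call:
send_rows(moves=[1,0,0,-5,0,0,0,1,0,0,-20,0,0,0,1,0,0,-35,0,0,0,1,0,0,-45,0,0,0,1,0,0,-40,0,0,0,1,0,0,-10,0,0,0,1,0,0,0,0,0,0])

```text
t: 8.05
ee_pos: [0.5214, -0.0073, 0.159]
eef_rot: [3.139, 0.117, 0.005]
contact_force: [0.1, 0.5, -0.7]
grip_width: 0.0942
grip_force: 0.0
```

```bash
python3 -c "
from h import *
go(428.3,-313,158,-85.9)"
```

```text
t 8.05 pos [521.4  -7.3 159. ] shift [-115.7  297.9    0.9] yawY -85.7 rz 0.003 tilt [ 0.003  -0.0006] w 94.2 F [ 0.1  0.5 -0.7] j7 -1.72
```

Call:
send_rows(moves=[1,-8,20,0,0,0,0,1,-14,36,0,0,0,0,1,-15,40,0,0,0,0,1,-15,40,0,0,0,0,1,-16,40,0,0,0,0,1,-16,40,0,0,0,0,1,-16,40,0,0,0,0,1,-12,32,0,0,0,0])

```text
t: 8.85
ee_pos: [0.4285, -0.3047, 0.1557]
eef_rot: [-3.138, -0.115, 0.003]
contact_force: [1.3, 0.5, 0.1]
grip_width: 0.0937
grip_force: 0.0
```

Call:
send_rows(moves=[1,-4,10,20,0,0,0,1,0,0,10,0,0,0,1,0,0,0,0,0,0,1,0,0,0,0,0,0])

```text
t: 9.25
ee_pos: [0.4276, -0.3116, 0.1271]
eef_rot: [-3.138, -0.12, 0.001]
contact_force: [0.8, 0.3, -0.4]
grip_width: 0.094
grip_force: 0.0
```

```bash
cat >> h.py <<'E'
def blob(name,W,c,x,y,lo,hi,r):
    z=W[...,2]; m=((z>lo)&(z<hi)&(np.hypot(W[...,0]-x/1000,W[...,1]-y/1000)<r/1000)&(c['z_map']>0)).astype(np.uint8)
    n,l,st,ce=cv2.connectedComponentsWithStats(m); k=1+np.argmax(st[1:,4]); P=W[l==k]
    (cx,cy),(w,h),a=cv2.minAreaRect((P[:,:2]*1000).astype(np.float32))
    print(name,'z',np.median(P[:,2]).round(4),'n',len(P),'rect',np.round([cx,cy,w,h,a],1))
E
python3 -c "
from h import *
go(428.3,-313,10,-85.9)
c=cam('top');W=world(c)
blob('coaster',W,c,521,-7,.006,.03,60)
blob('bottle',W,c,428,-313,.03,.09,40)"
```

```text
t 9.25 pos [ 427.6 -311.6  127.1] shift [  0.6   1.6 117.1] yawY -85.6 rz 0.005 tilt [-0.0007  0.0011] w 94.0 F [ 0.8  0.3 -0.4] j7 -1.06
coaster z 0.0099 n 435 rect [521.2  -5.8  63.7  66.6   3.9]
bottle z 0.055 n 40 rect [ 444.6 -314.9   31.    10.    87.1]
```

Coaster is at (521,-6), yaw 3.9°: good. Down to the bottle.

Call:
send_rows(moves=[1,0.5,1.5,15,0,0,0,1,0,0,25,0,0,0,1,0,0,25,0,0,0,1,0,0,25,0,0,0,1,0,0,17,0,0,0,1,0,0,10,0,0,0,1,0,0,0,0,0,0,1,0,0,0,0,0,0])

```text
t: 10.1
ee_pos: [0.4283, -0.3144, 0.0109]
eef_rot: [3.139, 0.118, 0.001]
contact_force: [0.0, 0.6, -0.4]
grip_width: 0.094
grip_force: 0.0
```

Call:
send_rows(moves=[0,0,0,0,0,0,0,0,0,0,0,0,0,0,0,0,0,0,0,0,0,0,0,0,0,0,0,0,0,0,0,0,0,0,0,0,0,0,0,0,0,0,0,0,0,-3,0,0,0,0,0,0,-10,0,0,0], force=20)

```text
t: 10.9
ee_pos: [0.4274, -0.314, 0.0232]
eef_rot: [-3.138, -0.118, 0.002]
contact_force: [-0.0, 0.4, -0.5]
grip_width: 0.0436
grip_force: 20.0
```

Call:
send_rows(moves=[0,0,0,-25,0,0,0,0,0,0,-30,0,0,0,0,0,0,-22,0,0,0,0,0,0,0,0,0,0,0,0,0,0,0,0,0])

```text
t: 11.4
ee_pos: [0.4279, -0.3146, 0.1009]
eef_rot: [3.139, 0.117, 0.001]
contact_force: [0.5, 0.7, -1.3]
grip_width: 0.0436
grip_force: 20.0
```

```bash
python3 -c "
from h import *
go(521,-6.2,100,-85.9)
c=cam('side'); cv2.imwrite('pics/s2.png',c['frame'][...,::-1])"
```

```text
t 11.4 pos [ 427.9 -314.6  100.9] shift [ 115.9 -300.6    0.7] yawY -85.7 rz 0.003 tilt [ 0.0005 -0.0006] w 43.6 F [ 0.5  0.7 -1.3] j7 -1.08
```

View pics/s2.png

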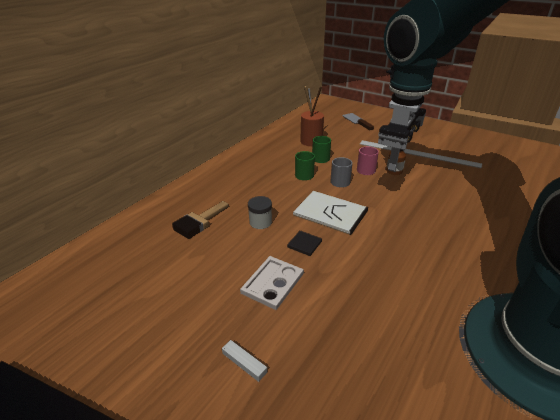

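The bottle is held at (395,160), and the coaster lies between pad and palette at (305,243). On to the coaster.

Call:
send_rows(moves=[0,8,-20,0,0,0,0,0,14,-36,0,0,0,0,0,16,-42,0,0,0,0,0,16,-42,0,0,0,0,0,16,-42,0,0,0,0,0,16,-42,0,0,0,0,0,14,-38,0,0,0,0,0,10,-26,0,0,0,0])

```text
t: 12.25
ee_pos: [0.5158, -0.0159, 0.0996]
eef_rot: [-3.138, -0.121, 0.002]
contact_force: [-0.5, -0.6, -1.2]
grip_width: 0.044
grip_force: 20.0
```

Call:
send_rows(moves=[0,6,-12,10,0,0,0,0,0,0,20,0,0,0,0,0,0,20,0,0,0,0,0,0,10,0,0,0,0,0,0,5,0,0,0,0,0,0,0,0,0,0,0,0,0,0,0,0,0,0,0,0,0,0,0,0])

```text
t: 13.05
ee_pos: [0.5215, -0.0067, 0.0361]
eef_rot: [3.139, 0.117, 0.002]
contact_force: [0.1, 0.2, -1.0]
grip_width: 0.044
grip_force: 20.0
```

```bash
python3 -c "
from h import *
go(521,-6.2,20.5,-85.9)
c=cam('side'); cv2.imwrite('pics/s3.png',cv2.resize(c['frame'][150:300,220:420],None,fx=3,fy=3)[...,::-1])"
```

```text
t 13.05 pos [521.5  -6.7  36.1] shift [-0.5 -0.5 15.6] yawY -85.7 rz 0.003 tilt [ 0.001 -0.   ] w 44.0 F [ 0.1  0.2 -1. ] j7 -1.81
```

View pics/s3.png

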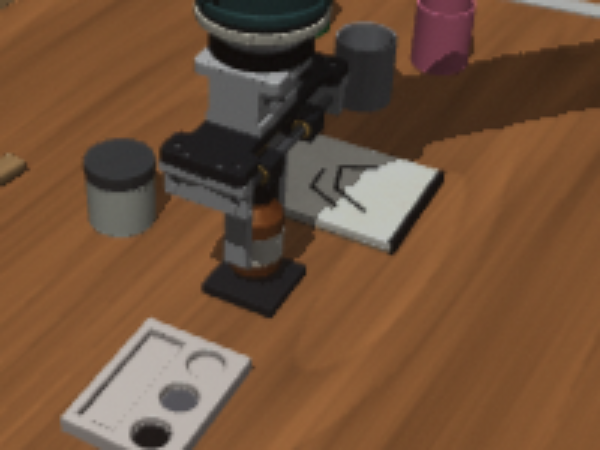

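The bottle hangs centred over the coaster at crop (252,275), still about 15 mm up. Next I lower it and release.

Call:
send_rows(moves=[0,-0.5,-0.5,6,0,0,0,0,0,0,4,0,0,0,0,0,0,3,0,0,0,0,0,0,1.5,0,0,0,0,0,0,0.5,0,0,0,0,0,0,0,0,0,0,1,0,0,0,0,0,0,1,0,0,0,0,0,0])

```text
t: 13.9
ee_pos: [0.5206, -0.0061, 0.0204]
eef_rot: [-3.139, -0.118, -0.0]
contact_force: [0.1, 0.6, -0.8]
grip_width: 0.0566
grip_force: 0.0
```

Call:
send_rows(moves=[1,0,0,0,0,0,0,1,0,0,0,0,0,0,1,0,0,-15,0,0,0,1,0,0,-30,0,0,0,1,0,0,-40,0,0,0,1,0,0,-40,0,0,0,1,0,0,-15,0,0,0,1,0,0,0,0,0,0])

```text
t: 14.7
ee_pos: [0.5218, -0.0061, 0.1637]
eef_rot: [3.139, 0.117, 0.007]
contact_force: [-0.3, -1.0, -0.9]
grip_width: 0.0939
grip_force: 0.0
```

```bash
python3 -c "
from h import *
go(584.5,-312.5,160,-85.9)"
```

```text
t 14.7 pos [521.8  -6.1 163.7] shift [ 39.6 310.2   4.1] yawY -85.7 rz 0.003 tilt [ 0.0045 -0.0006] w 93.9 F [-0.3 -1.  -0.9] j7 -1.7
```

Call:
send_rows(moves=[1,2,20,0,0,0,0,1,5,36,0,0,0,0,1,5,42,0,0,0,0,1,6,42,0,0,0,0,1,6,42,0,0,0,0,1,6,42,0,0,0,0,1,5,42,0,0,0,0,1,4,34,0,0,0,0])

```text
t: 15.5
ee_pos: [0.5813, -0.3048, 0.1596]
eef_rot: [-3.139, -0.116, 0.002]
contact_force: [0.3, -0.0, -0.6]
grip_width: 0.0941
grip_force: 0.0
```

Call:
send_rows(moves=[1,1,10,20,0,0,0,1,0,0,10,0,0,0,1,0,0,0,0,0,0,1,0,0,0,0,0,0])

```text
t: 15.9
ee_pos: [0.5838, -0.3108, 0.1306]
eef_rot: [-3.138, -0.12, 0.001]
contact_force: [0.3, -0.4, 0.7]
grip_width: 0.0941
grip_force: 0.0
```

```bash
python3 -c "
from h import *
go(584.5,-312.5,25,-85.9)
c=cam('top');W=world(c)
blob('coaster',W,c,521,-7,.006,.014,60)
blob('bottle',W,c,521,-6,.03,.1,40)
blob('cap',W,c,521,-6,.085,.11,40)"
```

```text
t 15.9 pos [ 583.8 -310.8  130.6] shift [  0.6   1.9 105.6] yawY -85.6 rz 0.005 tilt [-0.0004  0.0008] w 94.1 F [ 0.3 -0.4  0.7] j7 -1.22
coaster z 0.0097 n 239 rect [521.2  -7.3  63.7  63.7   3.5]
bottle z 0.0679 n 190 rect [520.   -5.9  43.3  39.8  88.8]
cap z 0.0943 n 63 rect [520.6  -5.7  22.2  22.1  88.2]
```

Bottle stands within 2 mm of the coaster's centre. Now the cup.

Call:
send_rows(moves=[1,0.5,2,15,0,0,0,1,0,0,25,0,0,0,1,0,0,25,0,0,0,1,0,0,25,0,0,0,1,0,0,15,0,0,0,1,0,0,0,0,0,0,1,0,0,0,0,0,0,0,0,0,0,0,0,0], force=20)

```text
t: 16.75
ee_pos: [0.585, -0.3145, 0.0268]
eef_rot: [3.139, 0.118, 0.002]
contact_force: [-0.5, -0.0, -0.0]
grip_width: 0.0892
grip_force: 0.0
```

Call:
send_rows(moves=[0,0,0,0,0,0,0,0,0,0,0,0,0,0,0,0,0,0,0,0,0,0,0,0,0,0,0,0,0,0,0,0,0,0,0,0,0,0,-3,0,0,0,0,0,0,-10,0,0,0,0,0,0,-25,0,0,0])

```text
t: 17.55
ee_pos: [0.5831, -0.3138, 0.0625]
eef_rot: [-3.138, -0.117, 0.005]
contact_force: [0.9, 0.1, -1.2]
grip_width: 0.0588
grip_force: 19.9
```

Call:
send_rows(moves=[0,0,0,-40,0,0,0,0,0,0,-40,0,0,0,0,0,0,-20,0,0,0,0,0,0,0,0,0,0,0,0,0,0,0,0,0])

```text
t: 18.05
ee_pos: [0.5841, -0.3143, 0.1634]
eef_rot: [3.139, 0.117, -0.0]
contact_force: [-0.5, 0.3, -2.8]
grip_width: 0.0588
grip_force: 19.9
```

```bash
python3 -c "
from h import *
go(615,150,163,-85.9)
c=cam('side'); cv2.imwrite('pics/s4.png',c['frame'][...,::-1])"
```

```text
t 18.05 pos [ 584.1 -314.3  163.4] shift [ 6.550e+01 -4.607e+02  3.000e-01] yawY -85.7 rz 0.003 tilt [ 0.     -0.0002] w 58.8 F [-0.5  0.3 -2.8] j7 -1.2
```

View pics/s4.png

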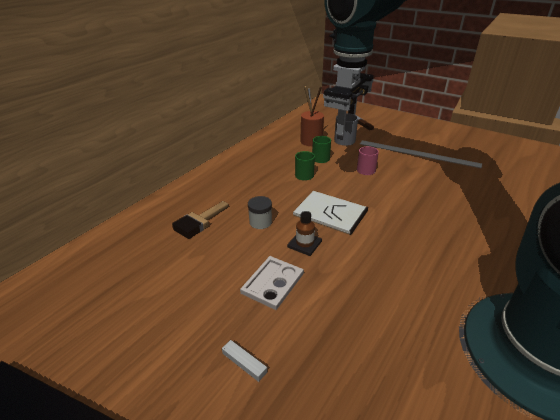

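The cup is held at (347,130) and the bottle stands on the coaster at (306,235). Next I carry the cup behind the palette.

Call:
send_rows(moves=[0,3,-20,0,0,0,0,0,5,-36,0,0,0,0,0,6,-42,0,0,0,0,0,6,-42,0,0,0,0,0,6,-42,0,0,0,0,0,6,-42,0,0,0,0,0,6,-42,0,0,0,0,0,6,-42,0,0,0,0])

```text
t: 18.9
ee_pos: [0.6043, -0.0022, 0.1621]
eef_rot: [-3.139, -0.117, 0.003]
contact_force: [0.4, 0.2, -1.7]
grip_width: 0.0587
grip_force: 19.9
```

Call:
send_rows(moves=[0,6,-42,0,0,0,0,0,6,-42,0,0,0,0,0,5,-36,0,0,0,0,0,4,-24,10,0,0,0,0,0,-8,30,0,0,0,0,0,0,40,0,0,0,0,0,0,20,0,0,0,0,0,0,0,0,0,0])

```text
t: 19.7
ee_pos: [0.6121, 0.1487, 0.0593]
eef_rot: [3.138, 0.118, -0.011]
contact_force: [-0.3, 0.9, -0.3]
grip_width: 0.0585
grip_force: 19.9
```

Call:
send_rows(moves=[0,0,0,0,0,0,0,0,0,0,0,0,0,0])

```text
t: 19.9
ee_pos: [0.6153, 0.1496, 0.0646]
eef_rot: [-3.139, -0.117, -0.002]
contact_force: [-0.1, 0.4, -2.0]
grip_width: 0.0587
grip_force: 19.9
```

```bash
python3 -c "
from h import *
go(615,150,26,-85.9)"
```

```text
t 19.9 pos [615.3 149.6  64.6] shift [-0.3 -0.5 38.6] yawY -85.7 rz 0.003 tilt [0.0013 0.0005] w 58.7 F [-0.1  0.4 -2. ] j7 -2.03
```

Call:
send_rows(moves=[0,0,-0.5,12,0,0,0,0,0,0,14,0,0,0,0,0,0,8,0,0,0,0,0,0,3.5,0,0,0,0,0,0,1,0,0,0,0,0,0,0,0,0,0,0,0,0,0,0,0,0,1,0,0,0,0,0,0])

```text
t: 20.7
ee_pos: [0.6147, 0.1498, 0.0249]
eef_rot: [-3.139, -0.117, -0.0]
contact_force: [-0.9, -0.3, -0.2]
grip_width: 0.0634
grip_force: 0.0
```

Call:
send_rows(moves=[1,0,0,0,0,0,0,1,0,0,0,0,0,0,1,0,0,-15,0,0,0,1,0,0,-30,0,0,0,1,0,0,-40,0,0,0,1,0,0,-40,0,0,0,1,0,0,0,0,0,0,1,0,0,0,0,0,0])

```text
t: 21.5
ee_pos: [0.6152, 0.1499, 0.1516]
eef_rot: [-3.139, -0.117, -0.004]
contact_force: [-0.1, -0.3, -0.9]
grip_width: 0.0941
grip_force: 0.0
```

```bash
python3 -c "
from h import *
go(438.5,328.2,120,-92.3)"
```

```text
t 21.5 pos [615.2 149.9 151.6] shift [-163.  -191.    31.3] yawY -85.7 rz 0.115 tilt [0.0023 0.0004] w 94.1 F [-0.1 -0.3 -0.9] j7 -1.99
```

Call:
send_rows(moves=[1,-14,-16,0,0,0,0,1,-25,-30,0,0,0,0.03,1,-30,-35,0,0,0,0.03,1,-30,-35,0,0,0,0.03,1,-30,-35,0,0,0,0.025,1,-20,-24,10,0,0,0,1,-14,-16,20,0,0,0,1,0,0,0,0,0,0])

```text
t: 22.3
ee_pos: [0.4449, 0.3393, 0.1175]
eef_rot: [3.14, -0.056, -0.006]
contact_force: [-0.2, -0.6, 0.1]
grip_width: 0.0941
grip_force: 0.0
```

Call:
send_rows(moves=[1,0,0,0,0,0,0,1,0,0,0,0,0,0])

```text
t: 22.5
ee_pos: [0.4492, 0.3369, 0.1201]
eef_rot: [3.141, -0.065, -0.0]
contact_force: [0.4, -1.0, -0.4]
grip_width: 0.0937
grip_force: 0.0
```

```bash
python3 -c "
from h import *
go(438.5,328.2,4,-92.3)
print(bot.state()['joints'].round(2))
c=cam('top');W=world(c)
blob('cup',W,c,615,150,.06,.08,40)
blob('bar',W,c,438,328,.01,.022,60)
cv2.imwrite('pics/t5.png',c['frame'][...,::-1])"
```

```text
t 22.5 pos [449.2 336.9 120.1] shift [-10.4   9.1 116.1] yawY -92.4 rz -0.001 tilt [-0.     -0.0002] w 93.7 F [ 0.4 -1.  -0.4] j7 -2.54
[-0.29  0.45 -0.51  1.84  0.27  0.92 -2.54]
cup z 0.0687 n 82 rect [613.2 149.2  59.8  54.8  87.8]
bar z 0.0172 n 50 rect [467.5 326.9  24.6  29.8  87.6]
```

View pics/t5.png

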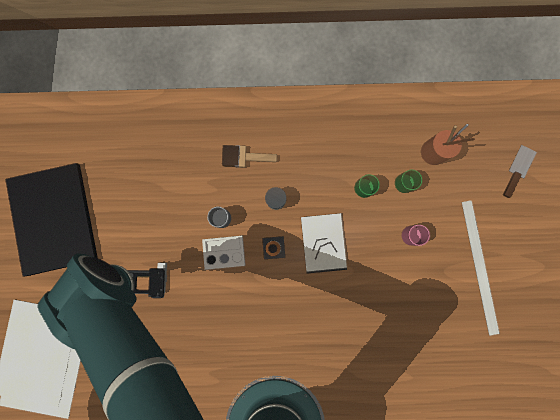

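The cup stands behind the palette at (218,216), and the bottle on its coaster at (273,247). The gripper is over the bar at (163,270). Next I go down and grasp it.

Call:
send_rows(moves=[1,-10.4,9,10,0,0,0,1,0,0,25,0,0,0,1,0,0,30,0,0,0,1,0,0,25,0,0,0,1,0,0,15,0,0,0,1,0,0,8,0,0,0,1,0,0,3,0,0,0,1,0,0,0,0,0,0])

```text
t: 23.35
ee_pos: [0.4381, 0.3293, 0.0044]
eef_rot: [-3.141, 0.063, -0.001]
contact_force: [-0.7, -1.3, 0.8]
grip_width: 0.0936
grip_force: 0.0
```

Call:
send_rows(moves=[0,0,0,0,0,0,0,0,0,0,0,0,0,0,0,0,0,0,0,0,0,0,0,0,0,0,0,0,0,0,0,0,0,0,0,0,0,0,0,0,0,0,0,0,0,0,0,0,0,0,0,0,-4,0,0,0], force=40)

```text
t: 24.15
ee_pos: [0.4374, 0.329, 0.0077]
eef_rot: [3.141, -0.063, -0.001]
contact_force: [-0.5, 0.3, -0.2]
grip_width: 0.0332
grip_force: 0.0
```

Call:
send_rows(moves=[0,0,0,-10,0,0,0,0,0,0,-25,0,0,0,0,0,0,-40,0,0,0,0,0,0,-40,0,0,0,0,0,0,-25,0,0,0,0,0,0,0,0,0,0,0,0,0,0,0,0,0])

```text
t: 24.85
ee_pos: [0.4379, 0.3291, 0.1487]
eef_rot: [-3.141, 0.063, -0.002]
contact_force: [0.1, -0.4, -0.8]
grip_width: 0.0005
grip_force: 0.0
```

```bash
python3 -c "
from h import *
go(589,-153,148,4.1)"
```

```text
t 24.85 pos [437.9 329.1 148.7] shift [170.4 475.6   0.6] yawY -92.3 rz 1.459 tilt [0.0011 0.0004] w 0.5 F [ 0.1 -0.4 -0.8] j7 -2.52
```

The fingers hadn't closed before the lift, so I missed the bar. I reopen, check where it lies and retry.

Call:
send_rows(moves=[1,0,0,0,0,0,0,1,0,0,0,0,0,0,1,0,0,0,0,0,0,1,0,0,0,0,0,0,1,0,0,0,0,0,0,1,0,0,0,0,0,0,1,0,0,0,0,0,0,1,0,0,0,0,0,0])

```text
t: 25.65
ee_pos: [0.4377, 0.3292, 0.148]
eef_rot: [-3.141, 0.063, 0.0]
contact_force: [-0.1, 0.1, -0.9]
grip_width: 0.061
grip_force: 0.0
```

```bash
python3 -c "
from h import *
go(438.5,328.2,4,-92.3)
c=cam('side');W=world(c)
blob('bar',W,c,438,328,.012,.022,70)
cv2.imwrite('pics/s6.png',c['frame'][...,::-1])"
```

```text
t 25.65 pos [437.7 329.2 148. ] shift [  0.8   0.9 144. ] yawY -92.3 rz -0.0 tilt [-0.  0.] w 61.0 F [-0.1  0.1 -0.9] j7 -2.52
bar z 0.0192 n 684 rect [439.  329.4  25.5  90.6  86.4]
```

View pics/s6.png

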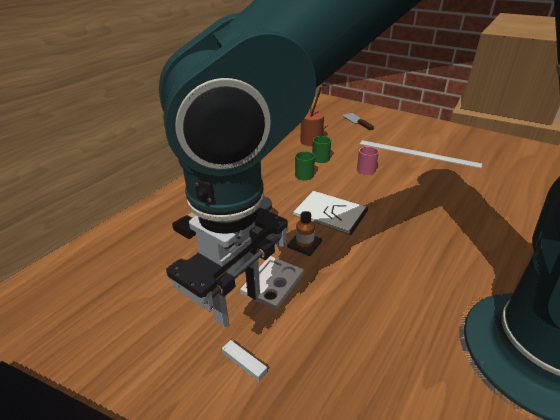

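The bar is undisturbed at (244,359) in the image. I'll retry with a longer close.

Call:
send_rows(moves=[1,0.5,0,15,0,0,0,1,0,0,30,0,0,0,1,0,0,35,0,0,0,1,0,0,30,0,0,0,1,0,0,20,0,0,0,1,0,0,10,0,0,0,1,0,0,4,0,0,0,1,0,0,0,0,0,0])

```text
t: 26.5
ee_pos: [0.4382, 0.3292, 0.0039]
eef_rot: [-3.141, 0.063, 0.0]
contact_force: [0.4, -0.8, 0.1]
grip_width: 0.0941
grip_force: 0.0
```

Call:
send_rows(moves=[0,0,0,0,0,0,0,0,0,0,0,0,0,0,0,0,0,0,0,0,0,0,0,0,0,0,0,0,0,0,0,0,0,0,0,0,0,0,0,0,0,0,0,0,0,0,0,0,0,0,0,0,0,0,0,0], force=40)

```text
t: 27.3
ee_pos: [0.4382, 0.3292, 0.004]
eef_rot: [-3.141, 0.063, 0.0]
contact_force: [0.1, 0.5, 0.2]
grip_width: 0.0332
grip_force: 0.0
```

Call:
send_rows(moves=[0,0,0,0,0,0,0,0,0,0,0,0,0,0,0,0,0,0,0,0,0,0,0,0,0,0,0,0])

```text
t: 27.7
ee_pos: [0.4382, 0.3292, 0.0039]
eef_rot: [-3.141, 0.063, 0.0]
contact_force: [-0.8, -0.1, -0.7]
grip_width: 0.0235
grip_force: 39.9
```

Gripped at 23.5 mm. Lifting.

Call:
send_rows(moves=[0,0,0,-4,0,0,0,0,0,0,-15,0,0,0,0,0,0,-30,0,0,0,0,0,0,-40,0,0,0,0,0,0,-40,0,0,0,0,0,0,-20,0,0,0,0,0,0,0,0,0,0,0,0,0,0,0,0,0])

```text
t: 28.5
ee_pos: [0.4381, 0.3289, 0.1532]
eef_rot: [-3.141, 0.063, -0.001]
contact_force: [-0.3, -0.3, -2.8]
grip_width: 0.0236
grip_force: 39.9
```

```bash
python3 -c "
from h import *
go(589,-153,153,4.1)"
```

```text
t 28.5 pos [438.1 328.9 153.2] shift [1.702e+02 4.754e+02 2.000e-01] yawY -92.3 rz 1.459 tilt [0.0005 0.    ] w 23.6 F [-0.3 -0.3 -2.8] j7 -2.52
```

Call:
send_rows(moves=[0,6,18,0,0,0,0,0,12,34,0,0,0,0,0,15,42,0,0,0,0,0,15,42,0,0,0,0,0,15,42,0,0,0,0,0,15,42,0,0,0,0,0,15,42,0,0,0,0,0,15,42,0,0,0,0])

```text
t: 29.3
ee_pos: [0.5333, 0.0192, 0.1517]
eef_rot: [-3.141, 0.063, 0.004]
contact_force: [0.9, 0.4, -2.6]
grip_width: 0.0236
grip_force: 39.9
```

Call:
send_rows(moves=[0,15,42,0,0,0,0,0,15,42,0,0,0,0,0,14,38,0,0,0,0,0,10,26,0,0,0,-0.08,0,5,14,0,0,0,-0.14,0,0,0,0,0,0,-0.14,0,0,0,0,0,0,-0.14,0,0,0,0,0,0,-0.14])

```text
t: 30.1
ee_pos: [0.5866, -0.1426, 0.1512]
eef_rot: [-2.997, -0.936, 0.004]
contact_force: [0.1, -0.3, -3.6]
grip_width: 0.0236
grip_force: 39.9
```

Call:
send_rows(moves=[0,0,0,0,0,0,-0.14,0,0,0,0,0,0,-0.14,0,0,0,0,0,0,-0.14,0,0,0,0,0,0,-0.14,0,0,0,0,0,0,-0.14,0,0,0,0,0,0,-0.14,0,0,0,0,0,0,-0.14,0,0,0,0,0,0,-0.06])

```text
t: 30.9
ee_pos: [0.5866, -0.1426, 0.1513]
eef_rot: [-2.135, -2.301, 0.001]
contact_force: [0.8, 0.3, -3.8]
grip_width: 0.0235
grip_force: 39.9
```

Call:
send_rows(moves=[0,0,0,0,0,0,0,0,0,0,0,0,0,0,0,0,0,0,0,0,0])

```text
t: 31.2
ee_pos: [0.5872, -0.1427, 0.1524]
eef_rot: [-2.145, -2.295, 0.0]
contact_force: [-1.0, -0.3, -3.2]
grip_width: 0.0236
grip_force: 39.9
```

```bash
python3 -c "
from h import *
go(589,-153,16.5,4.1)
c=cam('side'); cv2.imwrite('pics/s7.png',c['frame'][...,::-1])"
```

```text
t 31.2 pos [ 587.2 -142.7  152.4] shift [-10.5   1.2 135.9] yawY 3.9 rz -0.004 tilt [-0.0008  0.0003] w 23.6 F [-1.  -0.3 -3.2] j7 -0.05
```

View pics/s7.png

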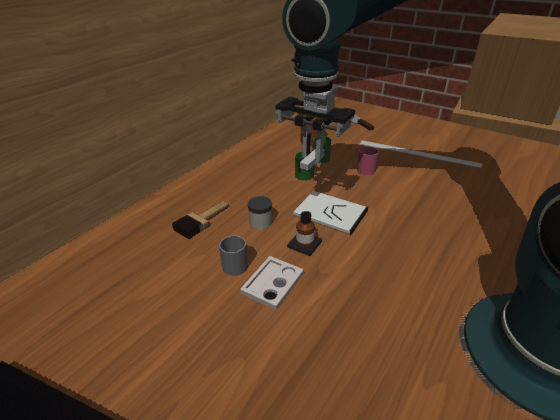

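The bar is level in the fingers at (313,157), parallel to the pad's far edge. Shift and lower.

Call:
send_rows(moves=[0,-10.5,1,15,0,0,0,0,0,0,30,0,0,0,0,0,0,35,0,0,0,0,0,0,30,0,0,0,0,0,0,12,0,0,0,0,0,0,4,0,0,0,0,0,0,0,0,0,0,0,0,0,0,0,0,0])

```text
t: 32.05
ee_pos: [0.59, -0.1534, 0.0282]
eef_rot: [2.143, 2.295, 0.001]
contact_force: [-0.3, 0.0, -1.8]
grip_width: 0.0232
grip_force: 39.9
```

```bash
python3 -c "
from h import *
go(589,-153,16.5,4.1)"
```

```text
t 32.05 pos [ 590.  -153.4   28.2] shift [ 0.5 -1.  11.7] yawY 3.9 rz -0.003 tilt [ 0.0017 -0.0005] w 23.2 F [-0.3  0.  -1.8] j7 -0.13
```

Call:
send_rows(moves=[0,0.5,-1,4,0,0,0,0,0,0,3,0,0,0,0,0,0,1.5,0,0,0,0,0,0,1,0,0,0,0,0,0,0,0,0,0,0,0,0,0,0,0,0])

```text
t: 32.65
ee_pos: [0.5882, -0.1527, 0.0175]
eef_rot: [-2.143, -2.297, -0.0]
contact_force: [-0.3, 0.3, -2.8]
grip_width: 0.0235
grip_force: 39.9
```

Call:
send_rows(moves=[1,0,0,0,0,0,0,1,0,0,0,0,0,0,1,0,0,0,0,0,0,1,0,0,0,0,0,0,1,0,0,0,0,0,0,1,0,0,0,0,0,0,1,0,0,-10,0,0,0,1,0,0,-30,0,0,0])

```text
t: 33.45
ee_pos: [0.5868, -0.1525, 0.0564]
eef_rot: [-2.141, -2.294, 0.002]
contact_force: [-0.1, -0.1, 0.2]
grip_width: 0.0843
grip_force: 0.0
```

Call:
send_rows(moves=[1,0,0,-40,0,0,0,1,0,0,-40,0,0,0,1,0,0,-45,0,0,0,1,0,-20,-20,0,0,0,1,0,-40,0,0,0,0,1,0,-40,0,0,0,0,1,0,-40,0,0,0,0,1,0,-20,0,0,0,0])

```text
t: 34.25
ee_pos: [0.4258, -0.164, 0.2028]
eef_rot: [2.144, 2.296, -0.003]
contact_force: [0.0, 0.4, 0.5]
grip_width: 0.0937
grip_force: 0.0
```

Call:
send_rows(moves=[1,30,0,0,0,0,0,1,45,0,0,0,0,0,1,45,0,0,0,0,0,1,45,0,0,0,0,0,1,30,0,0,0,0,0,1,0,0,0,0,0,0,1,0,0,0,0,0,0])

```text
t: 34.95
ee_pos: [0.415, 0.0309, 0.2028]
eef_rot: [2.141, 2.298, -0.0]
contact_force: [0.0, -0.2, 0.4]
grip_width: 0.0939
grip_force: 0.0
```

```bash
python3 -c "
from h import *
go(589,-153,16.5,4.1)
c=cam('top');W=world(c)
cv2.imwrite('pics/t8.png',c['frame'][...,::-1])
blob('bar',W,c,589,-153,.022,.05,60)
blob('cup',W,c,615,150,.06,.08,40)
blob('coaster',W,c,521,-7,.006,.014,60)
blob('cap',W,c,521,-6,.085,.11,40)
blob('jar',W,c,664,-16,.055,.08,45)
blob('brush',W,c,797,60,.006,.05,110)"
```

```text
t 34.95 pos [415.   30.9 202.8] shift [-195.6  160.5  186.5] yawY 4.0 rz -0.001 tilt [ 0.0003 -0.0006] w 93.9 F [ 0.  -0.2  0.4] j7 -0.17
bar z 0.0297 n 253 rect [ 588.6 -152.4   23.9   90.2    2.2]
cup z 0.0689 n 84 rect [613.  148.7  59.4  54.8  89.2]
coaster z 0.0099 n 238 rect [521.2  -7.4  63.5  63.5   3.9]
cap z 0.0948 n 62 rect [520.6  -5.7  22.3  22.1  88.7]
jar z 0.0636 n 358 rect [664.5 -16.4  57.5  60.7  88.7]
brush z 0.021 n 761 rect [796.5  59.9 163.7  65.5  85.5]
```

View pics/t8.png

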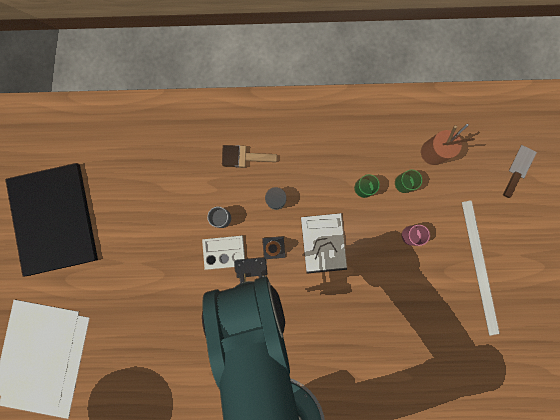

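The bar lies at the pad's far edge at (323,223), the cup is behind the palette at (218,216), and the bottle is on its coaster at (273,247). Jar and brush are unmoved and the arm is clear, so I hand in.

```bash
python3 -c "
from rig import bot
print(bot.hand_in())"
```

```text
the job is handed in; nothing more can be done
None
```

The job is handed in; the verdict was not shown, but the last top view measured the coaster, bottle, cup and bar all within tolerance, with the jar and brush unmoved, after about 35 s of the 120 s.

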